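Put the camera dry cabinet back in service

TASK

The dry cabinet was left ajar: with closed fingertips, gently push its sliding glass door fully shut by the end of its orange pull, then turn the knurled humidity dial on top of it clockwise by just one click, from the black dot to the blue dot, by rubbing it with a fingertip. Nothing is to be gripped or lifted, and leave the cameras and the accessories where they are; finish with the hand clear.

Things in the scene. Friction and masses are not known exactly. Their poses are not given: they have to be found in the camera images.
- cabinet: Low dry cabinet, fixed to the counter: 200 mm deep (x), 440 mm wide (y), 170 mm high, glass top, back and front in grey metal frames. Origin at the centre of its underside; its x axis points from the front (door side, near the robot) to the back, z up.
- door (a joint): Sliding glass door on the cabinet's front: metres that it stands open, 0 = fully shut against its stop, 0.16 = fully open. It opens along the cabinet's +y, shuts along -y, with about 1.5 N of friction and slight damping, and stays where it is left. The glass, 5 mm thick and 215 mm wide, runs just before the cabinet's front: its outer face is 106 mm before the cabinet's centre.
- push_face (a point): Centre of the end face (30 x 50 mm, towards the cabinet's +y) of the orange pull, a solid block on the outside of the door's glass: it stands out 30 mm, runs 96 mm from this face towards -y and is 50 mm high, its top level with the cabinet's top. So this point is 25 mm below that top and 15 mm out from the glass. Pushing the face along the cabinet's -y shuts the door.
- controller: Humidity controller: white round base, 124 mm across, 16 mm high, fixed on the cabinet's top near its +y end. Origin at the centre of its underside, z up. On its rim are four dots 40 degrees apart: the black dot lies along the controller's -x from the centre; clockwise from it (seen from above) come blue, then yellow; red lies anticlockwise of it.
- dial (a joint): Angle (rad) of the dial: 0 = white pointer line at the black dot (the start), growing clockwise seen from above. It rests in clicks 0.698 rad (40 degrees) apart: red -0.698, black 0, blue 0.698, yellow 1.396; stops at -0.82 and 1.52. Let go between two clicks, it snaps into the nearer one. Getting over the hump takes about 0.05 N m, more when turned fast.
- dial_top (a point): Centre of the dial's flat top, on its upright axis, 34 mm above the cabinet's top. The dial is a black disc 92 mm across, 18 mm high, with a ribbed rim and a white pointer line from its middle to its edge; it turns by friction on its top or rim (friction coefficient about 0.5 or more with a fingertip) and does not give when pressed.
- filter: Bystander: blue glass filter in a steel ring, 58 mm across, 9 mm high, lying on the cabinet's top. Origin at the centre of its underside.
- tube: Bystander: silver macro extension tube on the counter, 62 mm across, 34 mm high. Origin at the centre of its underside.
- finder: Bystander: black right-angle finder on the counter, about 65 x 30 x 48 mm high. Origin under its square block.
- lens: Bystander: black lens standing on the counter, 66 mm across, 50 mm high. Origin at the centre of its underside.
- filmcan: Bystander: yellow film can with a silver lid on the counter, 32 mm across, 50 mm high. Origin at the centre of its underside.
- halfframe: Bystander: chrome half-frame camera inside the cabinet, about 60 x 112 x 71 mm high. Origin at the centre of its underside.
- boxcam: Bystander: black bakelite box camera inside the cabinet, 100 x 75 x 116 mm high. Origin at the centre of its underside.

How it is judged:
On the way, in this order (a step that is already met when the one before it is completed fails the run):
1. the glass door is pushed fully shut (within 4 mm) while the dial still stands at the black dot (value of joint door below 0.004 m and value of joint dial between -0.3 and 0.3 rad), for 0.2 s.
2. the dial is turned to the blue dot, one click clockwise (value of joint dial between 0.578 and 0.818 rad), for 0.2 s.
At the end, for the whole second after the job is handed in: The door stands within 5 mm of fully shut, the dial rests in the blue click (0.698 rad, within 0.1 rad), everything else where it was (value of joint door below 0.005 m and value of joint dial between 0.598 and 0.798 rad and velocity of joint dial between -0.1 and 0.1 rad/s); the robot touches nothing.
It fails at once if a camera or accessory is lifted, carried or shifted (by more than 20 mm) (distance of any of halfframe, boxcam, filter, tube, finder, lens, filmcan from where it was at the start of the episode above 0.02 m).
It fails at once if the dial goes past the blue click towards the yellow one, or back towards the red one (value of joint dial above 1.1 rad or value of joint dial below -0.4 rad).
It fails at once if the door is shoved roughly, or squeezed (over 40 N), or slammed (over 0.5 m/s) (contact force between the fingers and door above 40 N or velocity of joint door below -0.5 m/s).
It fails at once if the dial is pressed hard or gripped (over 40 N) (contact force between the fingers and dial above 40 N).
It also fails if it takes over 48 s, if anything falls off the work surface, if the arm or the gripper's body presses on something with over 40 N, if the wrist force passes 120 N, or if a joint passes its speed limit or range.

ROBOT

A 7-joint arm with a two-finger parallel gripper is mounted at the origin on the work surface. World frame = base frame: x ahead of the robot, y to its left, z up, the work surface at z = 0. Lengths are in m, angles in rad, forces in N, time in s.
With the tool pointing down it reaches from about 0.425 to 0.925 m from the base axis. Payload 6.8 kg.
Tool frame: the origin (TCP) lies midway between the tips of the shut fingers; the grasp point (between the pads) lies 19 mm behind it; z points along the fingers, y is the line along which they close (so a half turn about z gives the same grasp; the last joint's range is limited). The gripper opens to 85 mm and grips with 20 to 120 N. Pads are 22 mm wide; open, the fingers measure 114 mm over their backs; the gripper's body (76 mm by 85 mm) begins 54 mm behind the grasp point. The pads swing forward as they close: fully open they stand 13 mm farther back than shut.
Start: joints at [1.157, 0.477, 0.022, 1.555, -0.011, 1.109, -0.083], TCP at [0.203, -0.644, 0.231] pointing down, gripper open.
Joint ranges: [-2.96, 2.96], [-0.34, 2.1], [-1.41, 1.46], [0.24, 2.44], [-1.37, 4.51], [0.17, 1.92], [-2.96, 2.96]. Speed limits (rad/s): [2.39, 2.39, 3.14, 3.14, 3.14, 3.14, 3.14].

INTERFACE

Orientations are given as a unit quaternion [x, y, z, w].
In Python, from workcell import arm gives the robot as it stands.
- The arm moves only by the tool drive_tool, never from a script. Its argument "increments" is a list that holds one entry, the list of rows, each a list of 7 numbers: the shift along the world's x, y, z in m, then the turn, a rotation vector about the world's x, y, z in rad, then the finger opening in m, from 0 to 0.0854. In form: [[[tx, ty, tz, ax, ay, az, fingers], ...]]. A call has 1 to 10 rows; each row is the pose to reach, as a shift and turn from the pose commanded when the call began; what a row does not reach only later rows make up. A row lasts 1/8 s, in which the tool goes at most 62.5 mm and 10.7 degrees, less where a joint would pass 70% of its speed; a pose out of reach is approached as far as the arm can. A call with a gripper value outside its range is refused whole. The fingers move at their own pace and stop on an object; the grip force is fixed at half the most. Time passes only in rows, so rows that repeat a pose let the fingers close. It gives the time, the measured TCP pose, the force, the opening and the grip force at its end, in the units of the state.
- arm.state(): the state, without advancing time (a new reading comes with each control period).
- arm.capture(name): name is "scene" or "top"; returns a dict with "color" (480x640x3 uint8, red, green, blue), "fx", "fy", "cx", "cy" (pixels), "world_from_camera" (4x4, takes a point from camera to world coordinates). Camera axes: x right, y down, z forward; pixel columns grow to the right and rows downward; lengths in m; the calibration is good to about 2 mm. A picture is of the moment at which its call begins. There is no depth.
- arm.job_done(): hands the job in; it is judged then, once.
The state is a dict: "clock": time; "qpos": joint angles; "dq": joint speeds; "joint_efforts": joint torques, N m; "position": TCP position; "ee_rot": TCP orientation; "ft_force": force on the tool from outside, world axes, zero at the start; "moment": the same for the moment, N m; "grip_width": finger opening in m; "grip_force": force on a finger pad.
Only numpy, scipy, OpenCV 4.12 (cv2) and the standard library are available. Lean on these libraries where they do the work, as an engineer would, in place of code of your own. Each camera call takes 0.05 s, during which the arm holds its last target. There are 200 camera calls.

## Working session

There is one attempt and no reset: what is moved stays moved. The work goes in short steps, Python scripts to look and compute and a tool call to move; the robot and the scene stay as the last step left them, time stands still between calls to the robot, and variables do not carry over. Pictures are saved under pics/ and viewed, at most 10 in all, crops included, and the job is handed in when it is done.

Besides the shell and the picture viewer there is one more tool, called after "Emit:" by a JSON object that holds its "fn" and its "kwargs", one argument or row to a line. drive_tool: Moves the arm, as the interface text tells. Its arguments: {"type":"object","properties":{"increments":{"type":"array"}},"required":["increments"]}

```bash
mkdir -p pics; cat > h.py <<'E'
import numpy as np, cv2
from workcell import arm
def snap(n,f):
    c=arm.capture(n); cv2.imwrite('pics/'+f,c['color'][:,:,::-1]); np.savez('pics/'+f+'.npz',**{k:v for k,v in c.items()}); return c
def proj(c,p):
    T=np.linalg.inv(c['world_from_camera']); q=T[:3,:3]@np.asarray(p)+T[:3,3]
    return c['fx']*q[0]/q[2]+c['cx'], c['fy']*q[1]/q[2]+c['cy']
def onz(c,u,v,z):
    T=np.asarray(c['world_from_camera']); d=T[:3,:3]@np.array([(u-c['cx'])/c['fx'],(v-c['cy'])/c['fy'],1]); o=T[:3,3]
    return o+d*(z-o[2])/d[2]
E
python3 - <<'E'
from h import *
for n in('scene','top'):
    c=snap(n,n+'1.png'); print(n,c['fx'],c['fy'],c['cx'],c['cy']); print(np.round(c['world_from_camera'],3))
print(arm.state())
E
```

```text
scene 505.2399396204133 505.2399396204133 315.45099858576884 238.47265366545267
[[ 0.486 -0.829  0.276  0.286]
 [-0.874 -0.459  0.16  -0.127]
 [-0.006 -0.319 -0.948  1.035]
 [ 0.     0.     0.     1.   ]]
top 534.8496716835745 534.8496716835745 308.69988475507415 232.54781279158553
[[ 0.004 -0.994  0.109  0.419]
 [-1.    -0.005 -0.004  0.004]
 [ 0.004 -0.109 -0.994  1.151]
 [ 0.     0.     0.     1.   ]]
{'clock': 0.1, 'qpos': array([ 1.1569094 ,  0.47772063,  0.02233018,  1.55634158, -0.01149823,
        1.10927698, -0.08306337]), 'dq': array([-0.00176018, -0.00130596,  0.00054407, -0.00168172,  0.00047844,
        0.00166532, -0.00135528]), 'joint_efforts': array([ 4.54625260e-03, -5.97761965e+01,  1.61360465e+00, -2.81955564e+01,
        1.28480309e-02,  5.04329684e-03,  4.87730108e-05]), 'position': array([ 0.20304457, -0.64318971,  0.23042519]), 'ee_rot': array([ 9.88328994e-01,  1.52332347e-01, -1.78924677e-04, -7.89253528e-04]), 'ft_force': array([-0.11551804,  0.64550287,  0.30111752]), 'moment': array([ 0.05373738, -0.06435187, -0.05125434]), 'grip_force': 0.0, 'grip_width': 0.08499060281795925}
```

View pics/scene1.png

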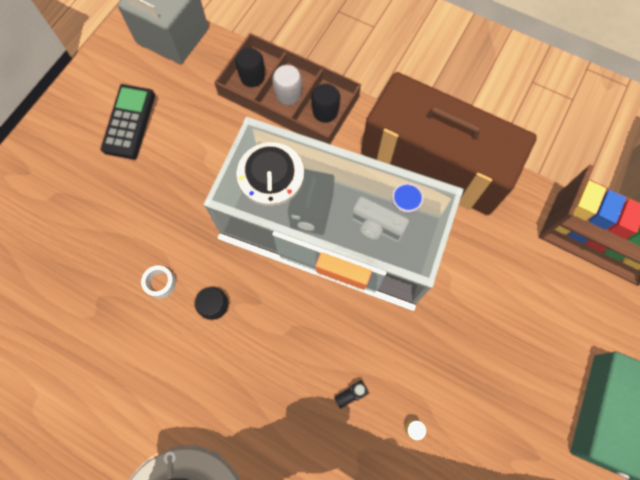

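View pics/top1.png

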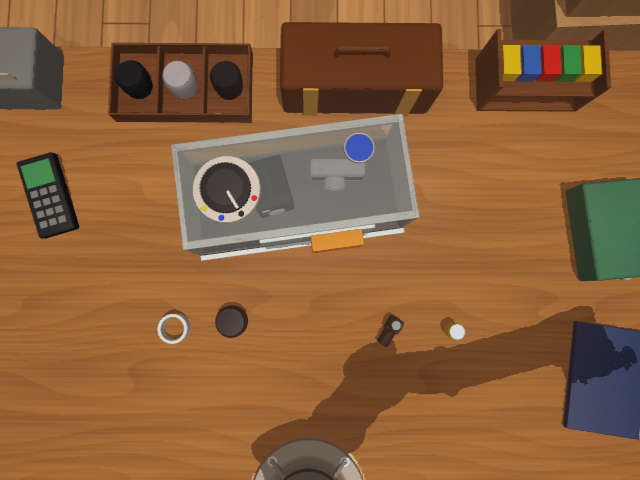

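The scene shows the cabinet with the dial at its left end and the orange pull at mid front. In the top view the dial is near (225,188), the black dot near (241,213), the blue dot near (221,218), and the pull spans (311–364, 232–250) with its push face on the left. I'll enlarge that.

```bash
python3 - <<'E'
import cv2
a=cv2.imread('pics/top1.png')[105:265,165:425]; cv2.imwrite('pics/ct.png',cv2.resize(a,None,fx=3,fy=3,interpolation=cv2.INTER_CUBIC))
E
```

```text
(no output)
```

View pics/ct.png

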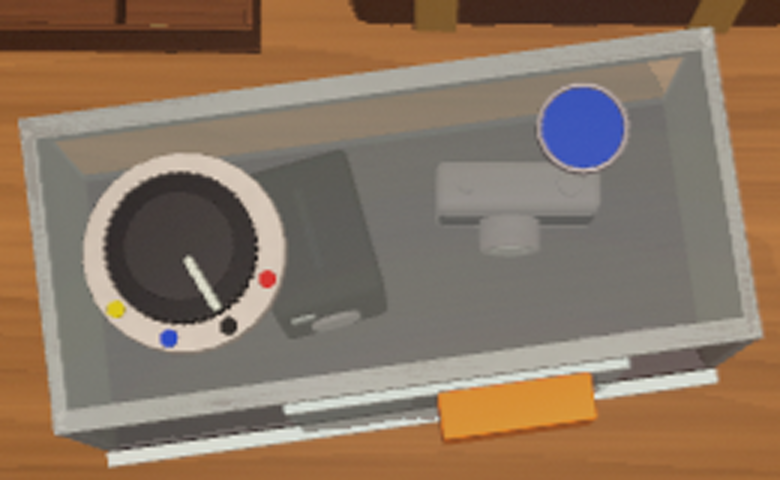

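```bash
python3 - <<'E'
from h import *
c=np.load('pics/top1.png.npz')
f=lambda u,v,z:onz(c,165+u/3,105+v/3,z)
P={k:f(*q,.17) for k,q in dict(bl=(20,118),br=(712,28),fr=(762,335),fl=(57,433)).items()}
for k in P: print(k,P[k].round(4))
print('w',np.linalg.norm(P['bl']-P['br']),np.linalg.norm(P['fl']-P['fr']),'d',np.linalg.norm(P['bl']-P['fl']),np.linalg.norm(P['br']-P['fr']))
cen=sum(P.values())/4
y=(P['bl']-P['br']+P['fl']-P['fr'])[:2]; y/=np.linalg.norm(y); x=np.array([y[1],-y[0]]); print('cen',cen,'x',x,'y',y,'yaw',np.degrees(np.arctan2(x[1],x[0])))
rel=lambda p:(round(float((p-cen)[:2]@x),4),round(float((p-cen)[:2]@y),4))
for n,q in dict(pbl=(438,393),pbr=(592,374),pfl=(443,440),pfr=(597,417),fil=(583,127)).items():
    p=f(*q,.17);print(n,p.round(4),rel(p))
d=f(181,247,.204); print('dialtop',d.round(4),rel(d)); b=f(184.5,252,.186); print('base',b.round(4),rel(b))
for n,q in dict(black=(228,326),blue=(168,338),yel=(115,309),red=(267,279)).items():
    p=f(*q,.186);r=p-b;print(n,p.round(4),np.linalg.norm(r[:2]).round(4),np.degrees(np.arctan2(r[1],r[0])).round(1))
s=np.load('pics/scene1.png.npz')
print('scene check: dial',proj(s,d),'corners',[np.round(proj(s,P[k])) for k in P],'pull',proj(s,f(438,393,.17)))
for n,(u,v,z) in dict(tube=(173,329,.034),lens=(231,321,.05),finder=(390,331,.048),can=(457,331,.05)).items(): print(n,onz(c,u,v,z).round(3))
E
```

```text
bl [0.6917 0.2579 0.17  ]
br [ 0.7523 -0.1763  0.17  ]
fr [ 0.557  -0.2043  0.17  ]
fl [0.4943 0.2289 0.17  ]
w 0.4383374017995687 0.4376853601446201 d 0.1995536997369477 0.19731017939400072
cen [0.62382319 0.02655825 0.17      ] x [0.99006018 0.14064437] y [-0.14064437  0.99006018] yaw 8.085134718437553
pbl [ 0.52   -0.0043  0.17  ] (-0.1071, -0.016)
pbr [ 0.5322 -0.0991  0.17  ] (-0.1084, -0.1115)
pfl [ 0.4911 -0.0075  0.17  ] (-0.1362, -0.015)
pfr [ 0.5057 -0.102   0.17  ] (-0.1351, -0.1106)
fil [ 0.6879 -0.0945  0.17  ] (0.0464, -0.1288)
dialtop [0.6037 0.1502 0.204 ] (-0.0025, 0.1253)
base [0.6041 0.1508 0.186 ] (-0.002, 0.1258)
black [0.5587 0.1235 0.186 ] 0.053 -149.0
blue [0.5511 0.1597 0.186 ] 0.0537 170.5
yel [0.5688 0.1923 0.186 ] 0.0545 130.5
red [0.5877 0.1002 0.186 ] 0.0532 -108.0
scene check: dial (np.float64(270.03702657418154), np.float64(169.15561201381269)) corners [array([247., 118.]), array([463., 191.]), array([433., 288.]), array([205., 206.])] pull (np.float64(322.10006747331835), np.float64(252.47215725049506))
tube [0.34  0.278 0.034]
lens [0.358 0.157 0.05 ]
finder [ 0.339 -0.167  0.048]
can [ 0.34  -0.303  0.05 ]
```

Emit:
{"fn": "drive_tool", "kwargs": {
  "increments": [
    [[0.035, 0.042, 0.02, 0, 0, -0.02, 0], [0.07, 0.084, 0.04, 0, 0, -0.04, 0], [0.105, 0.126, 0.05, 0, 0, -0.06, 0], [0.14, 0.168, 0.05, 0, 0, -0.08, 0], [0.175, 0.21, 0.05, 0, 0, -0.1, 0], [0.21, 0.25, 0.05, 0, 0, -0.12, 0], [0.24, 0.29, 0.05, 0, 0, -0.14, 0], [0.25, 0.345, 0.05, 0, 0, -0.164, 0], [0.257, 0.4, 0.05, 0, 0, -0.164, 0], [0.264, 0.455, 0.05, 0, 0, -0.164, 0]]
  ]
}}

```text
clock: 1.35
position: [0.4671, -0.1868, 0.281]
ee_rot: [0.997, 0.071, -0.0, -0.0]
ft_force: [0.7, 0.3, 0.2]
grip_width: -0.0001
grip_force: 0.0
```

Emit:
{"fn": "drive_tool", "kwargs": {
  "increments": [
    [[0.007, 0.058, 0, 0, 0, 0, 0], [0.014, 0.116, 0, 0, 0, 0, 0], [0.021, 0.174, 0, 0, 0, 0, 0], [0.028, 0.23, 0, 0, 0, 0, 0], [0.028, 0.235, 0, 0, 0, 0, 0], [0.028, 0.235, -0.03, 0, 0, 0, 0], [0.028, 0.235, -0.06, 0, 0, 0, 0], [0.028, 0.235, -0.09, 0, 0, 0, 0], [0.028, 0.235, -0.12, 0, 0, 0, 0], [0.028, 0.235, -0.144, 0, 0, 0, 0]]
  ]
}}

```text
clock: 2.6
position: [0.4946, 0.0448, 0.1358]
ee_rot: [0.998, 0.07, -0.001, 0.0]
ft_force: [0.0, 0.5, -0.7]
grip_width: 0.0
grip_force: 0.0
```

```bash
python3 - <<'E'
from h import *
c=snap('scene','s2.png'); cv2.imwrite('pics/s2c.png',cv2.resize(cv2.imread('pics/s2.png')[100:330,180:480],None,fx=2.5,fy=2.5,interpolation=cv2.INTER_CUBIC))
s=arm.state();print(s['position'],s['ft_force'],s['clock'])
E
```

```text
[0.49280926 0.04451587 0.13325719] [-1.17825389 -1.19315237 -2.91178907] 2.65
```

View pics/s2c.png

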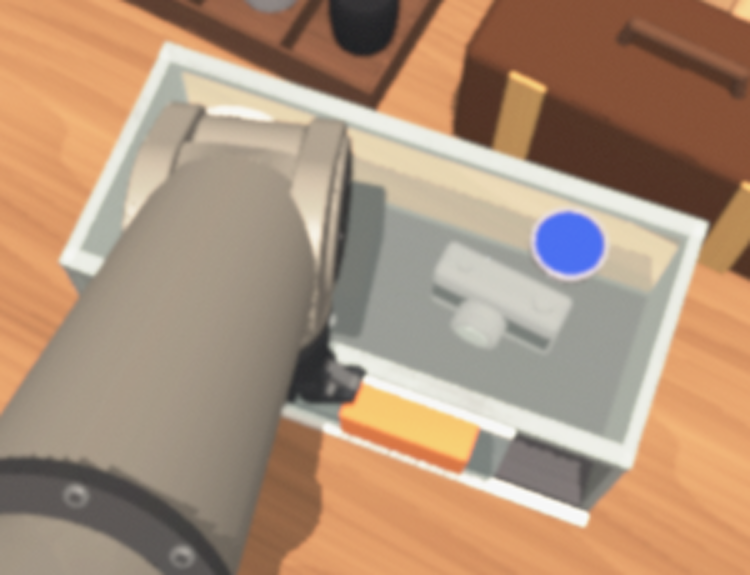

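The picture shows the closed fingertips just left of the pull's end face (crop ~(345,385)), clear of the glass, and the door about 8 cm short of shut. I'll push along the cabinet's -y.

Emit:
{"fn": "drive_tool", "kwargs": {
  "increments": [
    [[0.0014, -0.01, 0, 0, 0, 0, 0], [0.0028, -0.02, 0, 0, 0, 0, 0], [0.0035, -0.025, 0, 0, 0, 0, 0], [0.0042, -0.03, 0, 0, 0, 0, 0], [0.005, -0.035, 0, 0, 0, 0, 0], [0.0057, -0.04, 0, 0, 0, 0, 0], [0.0064, -0.045, 0, 0, 0, 0, 0], [0.0071, -0.05, 0, 0, 0, 0, 0], [0.0081, -0.057, 0, 0, 0, 0, 0], [0.0092, -0.065, 0, 0, 0, 0, 0]]
  ]
}}

```text
clock: 3.9
position: [0.5047, -0.019, 0.1374]
ee_rot: [0.997, 0.071, 0.0, -0.0]
ft_force: [0.2, 2.2, 1.5]
grip_width: 0.0003
grip_force: 1.0
```

Emit:
{"fn": "drive_tool", "kwargs": {
  "increments": [
    [[0.0007, -0.005, 0, 0, 0, 0, 0], [0.0014, -0.01, 0, 0, 0, 0, 0], [0.0021, -0.015, 0, 0, 0, 0, 0], [0.0028, -0.02, 0, 0, 0, 0, 0], [0.0035, -0.025, 0, 0, 0, 0, 0], [0.0042, -0.03, 0, 0, 0, 0, 0], [0.0047, -0.033, 0, 0, 0, 0, 0], [0.005, -0.036, 0, 0, 0, 0, 0], [0.0055, -0.039, 0, 0, 0, 0, 0], [0.0059, -0.042, 0, 0, 0, 0, 0]]
  ]
}}

```text
clock: 5.15
position: [0.5103, -0.0608, 0.1373]
ee_rot: [0.997, 0.071, -0.0, -0.0]
ft_force: [0.9, 1.4, -0.0]
grip_width: -0.0
grip_force: 0.8
```

```bash
python3 - <<'E'
from h import *
c=snap('scene','s3.png'); cv2.imwrite('pics/s3c.png',cv2.resize(cv2.imread('pics/s3.png')[210:330,300:480],None,fx=4,fy=4,interpolation=cv2.INTER_CUBIC))
s=arm.state();print(s['position'],s['ft_force'],s['clock'])
E
```

```text
[ 0.51029404 -0.06137163  0.13725695] [ 1.0755747   0.54685949 -0.83419526] 5.2
```

View pics/s3c.png

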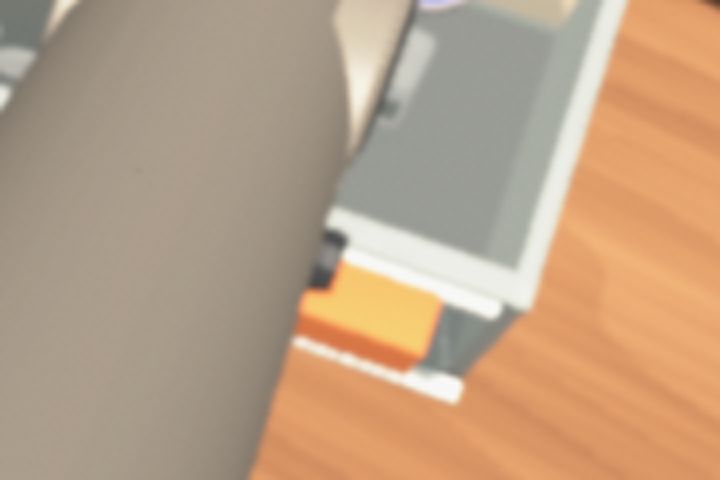

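The pull has moved right, with the door's rail end at crop (500,312) and the cabinet's corner at (528,305), so about a centimetre remains. I'll creep on and watch the force.

Emit:
{"fn": "drive_tool", "kwargs": {
  "increments": [
    [[0.0003, -0.002, 0, 0, 0, 0, 0], [0.0006, -0.004, 0, 0, 0, 0, 0], [0.0008, -0.006, 0, 0, 0, 0, 0], [0.0011, -0.008, 0, 0, 0, 0, 0]]
  ]
}}

```text
clock: 5.7
position: [0.5113, -0.0679, 0.1373]
ee_rot: [0.997, 0.071, -0.0, -0.001]
ft_force: [-1.8, 7.5, 1.5]
grip_width: 0.0004
grip_force: 3.5
```

Emit:
{"fn": "drive_tool", "kwargs": {
  "increments": [
    [[0.0001, -0.001, 0, 0, 0, 0, 0], [0.0003, -0.002, 0, 0, 0, 0, 0]]
  ]
}}

```text
clock: 5.95
position: [0.5112, -0.068, 0.1373]
ee_rot: [0.997, 0.072, -0.0, -0.001]
ft_force: [-2.3, 10.9, 2.1]
grip_width: 0.0002
grip_force: 5.5
```

The TCP stopped while the force rose to 11 N, so the door is on its stop. Backing off.

Emit:
{"fn": "drive_tool", "kwargs": {
  "increments": [
    [[-0.0005, 0.005, 0, 0, 0, 0, 0], [-0.002, 0.015, 0, 0, 0, 0, 0], [-0.004, 0.03, 0, 0, 0, 0, 0], [-0.006, 0.04, 0.03, 0, 0, 0, 0], [-0.006, 0.04, 0.07, 0, 0, 0, 0], [-0.006, 0.04, 0.11, 0, 0, 0, 0], [0.0, 0.07, 0.13, 0, 0, 0, 0], [0.02, 0.12, 0.13, 0, 0, 0, 0], [0.04, 0.17, 0.13, 0, 0, 0, 0], [0.05, 0.19, 0.13, 0, 0, 0, 0]]
  ]
}}

```text
clock: 7.2
position: [0.5616, 0.1239, 0.2674]
ee_rot: [0.997, 0.073, 0.0, -0.001]
ft_force: [-0.1, -0.1, -0.6]
grip_width: -0.0001
grip_force: 0.0
```

```bash
python3 - <<'E'
from h import *
c=snap('top','t4.png'); cv2.imwrite('pics/t4c.png',cv2.resize(cv2.imread('pics/t4.png')[105:265,165:425],None,fx=3,fy=3,interpolation=cv2.INTER_CUBIC))
s=arm.state();print(s['position'],s['ft_force'],s['clock'])
E
```

```text
[0.56225971 0.12523387 0.26726821] [0.50780667 2.61045985 0.45660424] 7.25
```

View pics/t4c.png

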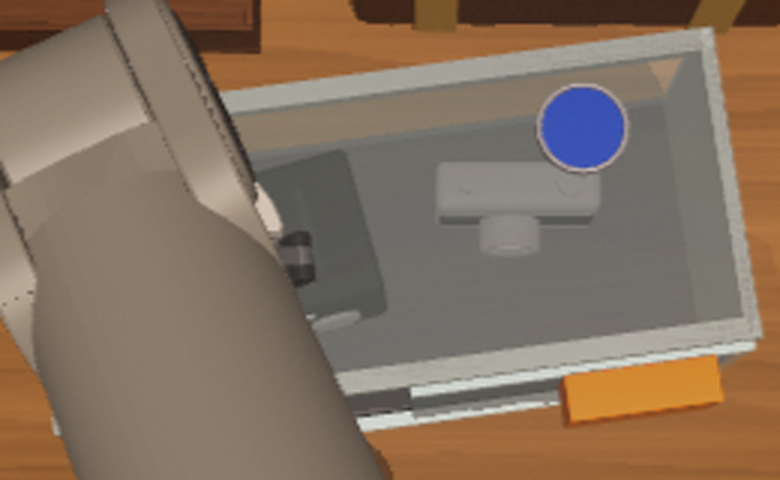

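The top view shows the pull moved to the right and the door's rail flush with the cabinet's right end (~(755,345)), so it is shut. Now over the dial's near side and down to just above it.

Emit:
{"fn": "drive_tool", "kwargs": {
  "increments": [
    [[0.014, 0.0095, 0, 0, 0, 0, 0], [0.014, 0.0095, -0.02, 0, 0, 0, 0], [0.014, 0.0095, -0.04, 0, 0, 0, 0], [0.014, 0.0095, -0.052, 0, 0, 0, 0], [0.014, 0.0095, -0.057, 0, 0, 0, 0], [0.014, 0.0095, -0.059, 0, 0, 0, 0], [0.014, 0.0095, -0.06, 0, 0, 0, 0], [0.014, 0.0095, -0.061, 0, 0, 0, 0]]
  ]
}}

```text
clock: 8.25
position: [0.576, 0.1289, 0.2068]
ee_rot: [0.997, 0.071, 0.0, -0.0]
ft_force: [-0.4, -0.2, -0.6]
grip_width: 0.0003
grip_force: 0.0
```

Emit:
{"fn": "drive_tool", "kwargs": {
  "increments": [
    [[0, 0.0055, 0, 0, 0, 0, 0], [0, 0.0055, -0.001, 0, 0, 0, 0], [0, 0.0055, -0.002, 0, 0, 0, 0], [0, 0.0055, -0.003, 0, 0, 0, 0], [0, 0.0055, -0.004, 0, 0, 0, 0]]
  ]
}}

```text
clock: 8.88
position: [0.5759, 0.1342, 0.2039]
ee_rot: [0.997, 0.071, 0.0, 0.0]
ft_force: [-6.6, -2.0, 15.9]
grip_width: -0.0
grip_force: 8.1
```

Contact at z 0.204 with about 16 N. First 12 degrees of the arc, slightly lighter.

Emit:
{"fn": "drive_tool", "kwargs": {
  "increments": [
    [[-0.0005, 0.001, 0.0003, 0, 0, -0.035, 0], [-0.0011, 0.002, 0.0003, 0, 0, -0.07, 0], [-0.002, 0.0041, 0.0003, 0, 0, -0.14, 0], [-0.0028, 0.0062, 0.0003, 0, 0, -0.21, 0]]
  ]
}}

```text
clock: 9.38
position: [0.5731, 0.14, 0.204]
ee_rot: [0.999, -0.036, 0.0, 0.0]
ft_force: [-3.8, -1.8, 10.3]
grip_width: -0.0002
grip_force: 5.1
```

Emit:
{"fn": "drive_tool", "kwargs": {
  "increments": [
    [[-0.0003, 0.0011, -0.0001, 0, 0, -0.035, 0], [-0.0006, 0.0022, -0.0002, 0, 0, -0.07, 0], [-0.0009, 0.0033, -0.0002, 0, 0, -0.105, 0], [-0.0011, 0.0044, -0.0002, 0, 0, -0.14, 0], [-0.0013, 0.0055, -0.0002, 0, 0, -0.175, 0], [-0.0014, 0.0066, -0.0002, 0, 0, -0.21, 0], [-0.0016, 0.0089, -0.0002, 0, 0, -0.28, 0], [-0.0016, 0.0111, -0.0002, 0, 0, -0.35, 0], [-0.0014, 0.0134, -0.0002, 0, 0, -0.42, 0], [-0.0011, 0.0156, -0.0002, 0, 0, -0.49, 0]]
  ]
}}

```text
clock: 10.62
position: [0.5704, 0.1572, 0.204]
ee_rot: [0.961, -0.276, -0.001, 0.0]
ft_force: [-9.0, 0.3, 13.9]
grip_width: 0.0003
grip_force: 7.0
```

Emit:
{"fn": "drive_tool", "kwargs": {
  "increments": [
    [[0, 0, 0.002, 0, 0, 0, 0], [0, 0, 0.01, 0, 0, 0, 0], [0, 0, 0.04, 0, 0, 0, 0], [0, 0, 0.08, 0, 0, 0, 0], [-0.005, -0.05, 0.1, 0, 0, 0.1, 0], [-0.01, -0.1, 0.1, 0, 0, 0.2, 0], [-0.015, -0.15, 0.1, 0, 0, 0.3, 0], [-0.02, -0.2, 0.1, 0, 0, 0.4, 0], [-0.03, -0.25, 0.1, 0, 0, 0.5, 0], [-0.04, -0.3, 0.1, 0, 0, 0.5, 0]]
  ]
}}

```text
clock: 11.88
position: [0.5314, -0.1459, 0.3028]
ee_rot: [1.0, -0.029, 0.0, 0.0]
ft_force: [1.3, -0.1, 0.5]
grip_width: -0.0004
grip_force: 0.0
```

Emit:
{"fn": "drive_tool", "kwargs": {
  "increments": [
    [[0, -0.05, 0, 0, 0, 0, 0], [0, -0.1, 0, 0, 0, 0, 0], [0, -0.12, 0, 0, 0, 0, 0], [0, -0.12, 0, 0, 0, 0, 0]]
  ]
}}

```text
clock: 12.38
position: [0.5315, -0.265, 0.3022]
ee_rot: [1.0, -0.03, -0.0, -0.0]
ft_force: [0.1, 0.2, -0.2]
grip_width: 0.0001
grip_force: 0.0
```

```bash
python3 - <<'E'
from h import *
c=snap('top','t5.png'); cv2.imwrite('pics/t5c.png',cv2.resize(cv2.imread('pics/t5.png')[105:265,165:425],None,fx=3,fy=3,interpolation=cv2.INTER_CUBIC))
s=arm.state();print(s['position'],s['ft_force'],s['clock'])
E
```

```text
[ 0.53203381 -0.262974    0.30230427] [-0.31125421  0.78790647 -0.07790101] 12.425
```

View pics/t5c.png

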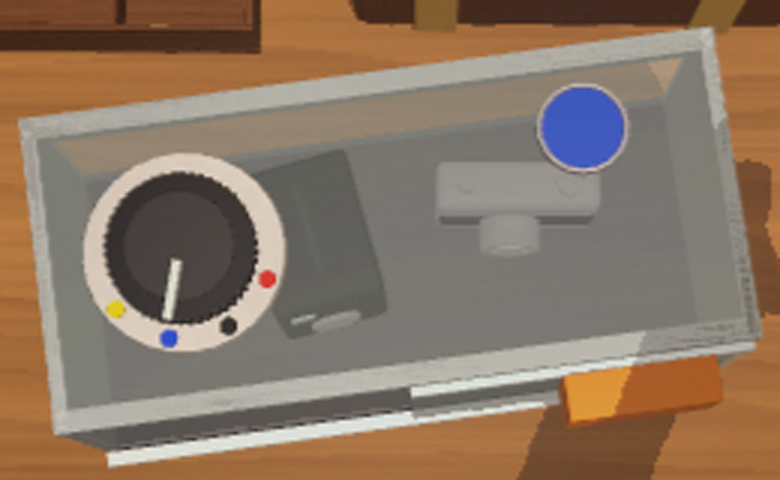

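The pointer (167,318) now stands at the blue dot (169,338), the door is shut, and the filter and cameras look unmoved. The hand is clear of everything.

```bash
python3 -c "
from workcell import arm
print(arm.job_done())"
```

```text
the job is handed in; nothing more can be done
None
```

The door is pushed shut against its stop, the dial rests at the blue dot one click clockwise, the hand is clear, and the job is handed in (no verdict was returned).

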